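Move a row of cells from the transport tray to the conditioning block, in order

TASK

Move the four cells from the grey transport tray into the aluminium conditioning block and keep their order: the cell next to the tray's handle goes into the well next to the block's connector, the next cell into the next well, and so on to the far end. Lower each cell upright until it stands on the floor of its well, do not drop it, and leave the vial and the tape roll where they are.

Things in the scene. Friction and masses are not known exactly. Their poses are not given: they have to be found in the camera images.
- tray: Grey plastic transport tray on a black foot, 66 x 190 x 38 mm, fixed to the bench at any yaw. Origin: centre of its underside, z up. Four round wells in a row at x = 0, y = +63, +21, -21, -63 mm, a cell standing in each: bore 21.5 mm, 45 degree lead-in 5 mm deep, floor at z = 10 mm, mouth at z = 38 mm. Steel D-handle, 26 mm high, sticks out of its +y end to y = 126 mm.
- block: Aluminium block on a light grey foot 84 x 232 mm, fixed to the bench at any yaw. Origin: underside, below the middle of the row, z up. Four empty wells like the tray's at x = 0, y = +63, +21, -21, -63 mm (bore 21.5, 45 degree lead-in 5 deep, floor z = 10, mouth z = 38 mm). Black connector housing with round socket, 34 mm high, at its +y end (y = 102 to 138 mm). Thin sensor tubes on its -x side.
- cell_1: Cylindrical cell, 18.2 mm in diameter and 66 mm tall, 46 g or so, green sleeve, all four alike: the one that starts in the tray's well next to the handle (tray y = +63 mm). Origin: centre of its underside; z: its axis, up through the button end. It belongs in the block's well at block y = +63 mm.
- cell_2: Cylindrical cell, 18.2 mm in diameter and 66 mm tall, 46 g or so, green sleeve, all four alike: the one that starts in the tray's well second from the handle (tray y = +21 mm). Origin: centre of its underside; z: its axis, up through the button end. It belongs in the block's well at block y = +21 mm.
- cell_3: Cylindrical cell, 18.2 mm in diameter and 66 mm tall, 46 g or so, green sleeve, all four alike: the one that starts in the tray's well third from the handle (tray y = -21 mm). Origin: centre of its underside; z: its axis, up through the button end. It belongs in the block's well at block y = -21 mm.
- cell_4: Cylindrical cell, 18.2 mm in diameter and 66 mm tall, 46 g or so, green sleeve, all four alike: the one that starts in the tray's well farthest from the handle (tray y = -63 mm). Origin: centre of its underside; z: its axis, up through the button end. It belongs in the block's well at block y = -63 mm.
- vial: Sample vial, 26 mm in diameter and 59 mm tall, dark powder and black screw cap, standing loose on the bench. Origin: centre of its underside, z up. A bystander.
- kapton_roll: Roll of amber film tape, 64 mm in diameter and 19 mm high, lying loose on the bench. Origin: centre of its underside, z up. A bystander.
Things that resemble listed ones, but are neither listed nor needed, are in the scene too. What is shaped like the cell_1 but orange, purple or red is not meant.

How it is judged:
By the outcome, as a careful person would: the job done as asked, in the order asked, and still so for the second after the job is handed in, with the robot touching nothing.
It also fails if it takes over 112 s, if anything falls off the work surface, if the arm or the gripper's body presses on something with over 40 N, if the wrist force passes 120 N, or if a joint passes its speed limit or range.

ROBOT

A 7-joint arm with a two-finger parallel gripper is mounted at the origin on a cart in front of the work surface, level with it; the furniture and walls round the work are solid. World frame = base frame: x ahead of the robot, y to its left, z up, the work surface at z = 0. Lengths are in m, angles in rad, forces in N, time in s.
With the tool pointing down it reaches from about 0.425 to 1.025 m from the base axis. Payload 9.4 kg.
Tool frame: the origin (TCP) lies on the mounting face of the last link; the fingertips stand 173 mm ahead of it and the grasp point (between the pads) lies 155 mm ahead of it; z points along the fingers, y is the line along which they close (so a half turn about z gives the same grasp; the last joint's range is limited). The gripper opens to 85 mm and grips with 20 to 120 N. Pads are 22 mm wide; open, the fingers measure 114 mm over their backs; the gripper's body (76 mm by 85 mm) begins 54 mm behind the grasp point. The pads swing forward as they close: fully open they stand 13 mm farther back than shut.
Start: joints at [-0.077, 0.599, -0.003, 1.599, 0.002, 0.943, -0.08], TCP at [0.725, 0, 0.405] pointing down, gripper open.
Joint ranges: [-2.57, 2.57], [-0.35, 1.97], [-1.29, 1.29], [0.11, 2.56], [-1.05, 4.19], [0.11, 1.86], [-2.63, 2.63]. Speed limits (rad/s): [2.22, 2.22, 3.01, 3.01, 3.14, 3.14, 3.14].

INTERFACE

Orientations are given as a unit quaternion [x, y, z, w].
In Python, from bench import ctrl, imaging, order gives the robot as it stands. The module is installed in compiled form; this text tells all that it offers.
- The arm moves only by the tool jog_arm, never from a script. Its argument "series" is one flat list of numbers, 5 for each row, row after row: the shift along the tool's x, y, z in cm, then the turn about the tool's z in degrees, then the opening, from -1 (shut) to 1 (fully open). In form: [tx, ty, tz, twist, grip, tx, ty, tz, twist, grip, ...]. A call has 1 to 12 rows; each row is the pose to reach, as a shift and turn from the pose commanded when the call began, along the tool's axes at that moment; what a row does not reach only later rows make up. A row lasts 1/10 s, in which the tool goes at most 50 mm and 8.59 degrees, less where a joint would pass 70% of its speed; a pose out of reach is approached as far as the arm can. A call with a gripper value outside its range is refused whole. The fingers move at their own pace and stop on an object; "newtons" is the grip in N (left out, the last holds). Time passes only in rows, so rows that repeat a pose let the fingers close. It gives the time, the measured TCP pose, the force, the opening and the grip force at its end, in the units of the state.
- ctrl.sense(): the state, without advancing time (a new reading comes with each control period).
- imaging.capture(name): name is "scene" or "side" or "wrist"; returns a dict with "image" (420x560x3 uint8, red, green, blue), "depth" (420x560 float32, m along the optical axis (not along the pixel's ray), 0 where there is no reading), "fx", "fy", "cx", "cy" (pixels), "cam_to_world" (4x4, takes a point from camera to world coordinates); the wrist camera has in their place "hand_eye" (4x4, takes a point from camera to tool coordinates, whose origin is the TCP and whose axes are the flange's). Camera axes: x right, y up, looking along -z (the intrinsics and any distortion apply to the point x, -y, -z); pixel columns grow to the right and rows downward; lengths in m; the calibration is good to about 2 mm. A picture is of the moment at which its call begins: read the wrist's pose just before it.
- order.sign_off(): hands the job in; it is judged then, once.
Trained networks look in the newest picture that a camera, given by its name, has taken for a name from the list of things; names that differ only in an ending like _2 or _b are one class to them, and where a whole thing is asked for, a point or a joint stands for the part that bears it (a point fixed in the world has none). Each returns a list of dicts, best first, with "p" (0 to 1); they miss things now and then, are a little off and sometimes report something else, mostly with a low value. They report only what shows in the picture. A call takes as long as a camera call. They do not tell look-alikes from the thing itself.
- imaging.spot_in(camera, name): "centre" ([x, y, z] in m, in world coordinates, good to about 4 mm: the middle of the surface that is visible of it).
- imaging.regions_of(camera, name): "region" (420x560 bool, what is visible of it).
The state is a dict: "time_s": time; "joint_pos": joint angles; "dq": joint speeds; "tau": joint torques, N m; "tcp_pos": TCP position; "orientation": TCP orientation; "force": force on the tool from outside, world axes, zero at the start; "wrist_torque": the same for the moment, N m; "finger_gap": finger opening in m; "finger_force": force on a finger pad.
Only numpy, scipy, OpenCV 4.12 (cv2) and the standard library are available. Lean on these libraries where they do the work, as an engineer would, in place of code of your own. Each camera call takes 0.05 s, during which the arm holds its last target. There are 200 camera calls.

## Working session

There is one attempt and no reset: what is moved stays moved. The work goes in short steps, Python scripts to look and compute and a tool call to move; the robot and the scene stay as the last step left them, time stands still between calls to the robot, and variables do not carry over. Pictures are saved under pics/ and viewed, at most 14 in all, crops included, and the job is handed in when it is done.

Besides the shell and the picture viewer there is one more tool, called after "Call:" as name(argument=value, ...), one argument or row to a line, values as JSON. jog_arm: Moves the arm, as the interface text tells. Its arguments: {"type":"object","properties":{"series":{"type":"array"},"newtons":{"type":"number"}},"required":["series"]}

```bash
mkdir -p pics; cat > h.py <<'E'
import numpy as np, cv2
from bench import ctrl, imaging, order
from scipy.spatial.transform import Rotation as R
def cap(n,save=None):
    s=ctrl.sense(); c=imaging.capture(n)
    if 'hand_eye' in c:
        T=np.eye(4);T[:3,:3]=R.from_quat(s['orientation']).as_matrix();T[:3,3]=s['tcp_pos'];c['cam_to_world']=T@np.array(c['hand_eye'])
    if save: cv2.imwrite('pics/'+save,c['image'][:,:,::-1])
    return c
def cloud(c):
    d=c['depth'];v,u=np.mgrid[:d.shape[0],:d.shape[1]]
    P=np.stack([(u-c['cx'])/c['fx']*d,-(v-c['cy'])/c['fy']*d,-d],-1)
    M=np.array(c['cam_to_world']);W=P@M[:3,:3].T+M[:3,3];W[d<=0]=np.nan
    return W
def proj(c,p):
    M=np.linalg.inv(c['cam_to_world']);q=M[:3,:3]@np.array(p)+M[:3,3]
    return c['cx']-q[0]/q[2]*c['fx'],c['cy']+q[1]/q[2]*c['fy']
E
python3 - <<'E'
from h import *
for n in ['scene','side','wrist']:
    c=cap(n,n+'0.png'); print(n,[k for k in c])
    for t in ['tray','block','cell_1','vial','kapton_roll']:
        for r in imaging.spot_in(n,t): print(t,round(r['p'],2),np.round(r['centre'],3),np.round(proj(c,r['centre'])))
print(ctrl.sense())
a=[cv2.imread(f'pics/{n}0.png') for n in ['scene','side']]
E
```

```text
scene ['image', 'depth', 'fx', 'fy', 'cx', 'cy', 'cam_to_world']
tray 0.65 [0.5   0.26  0.011] [200. 222.]
block 0.89 [ 0.487 -0.044  0.029] [332. 267.]
cell_1 0.69 [0.693 0.327 0.035] [222. 160.]
vial 0.76 [0.639 0.142 0.038] [280. 192.]
kapton_roll 0.86 [0.423 0.132 0.017] [232. 263.]
side ['image', 'depth', 'fx', 'fy', 'cx', 'cy', 'cam_to_world']
tray 0.97 [0.542 0.345 0.03 ] [281. 269.]
tray 0.19 [0.643 0.154 0.033] [234. 218.]
block 0.38 [0.642 0.154 0.033] [235. 218.]
cell_1 0.95 [0.592 0.445 0.038] [251. 300.]
cell_1 0.83 [0.696 0.338 0.042] [197. 261.]
cell_1 0.76 [0.558 0.337 0.058] [272. 254.]
cell_1 0.74 [0.489 0.295 0.061] [309. 241.]
cell_1 0.57 [0.52  0.317 0.059] [293. 248.]
cell_1 0.56 [0.593 0.357 0.059] [252. 259.]
cell_1 0.54 [0.723 0.382 0.036] [179. 278.]
vial 0.57 [0.644 0.154 0.031] [234. 219.]
kapton_roll 0.91 [0.429 0.144 0.021] [332. 221.]
wrist ['image', 'depth', 'fx', 'fy', 'cx', 'cy', 'hand_eye', 'cam_to_world']
block 0.81 [ 0.522 -0.017  0.03 ] [ 76. 199.]
vial 0.55 [0.648 0.14  0.051] [188.  18.]
kapton_roll 0.48 [0.46  0.123 0.002] [ 6. 50.]
{'time_s': 0.9, 'joint_pos': array([-0.07669272,  0.59928021, -0.00248481,  1.59941064,  0.00177798,
        0.94286425, -0.0797767 ]), 'dq': array([-0.00017631, -0.00173598,  0.00108765, -0.00080863,  0.00202288,
       -0.00147801, -0.00110301]), 'tau': array([-5.15402298e-04, -7.76197886e+01,  1.56334776e+00, -2.58384776e+01,
        1.24285559e-02,  2.01271236e-03,  1.40644786e-05]), 'tcp_pos': array([ 7.24998430e-01, -9.67977779e-06,  4.04685439e-01]), 'orientation': array([7.07102436e-01, 7.07111126e-01, 3.01096068e-06, 2.70743506e-05]), 'force': array([-0.28718892,  0.04502144,  1.43711164]), 'wrist_torque': array([ 0.01455576, -0.00460327,  0.07195669]), 'finger_force': 0.0, 'finger_gap': 0.0854597412000427}
```

View pics/scene0.png

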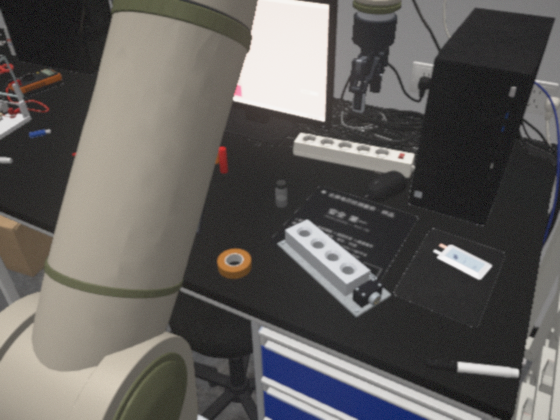

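View pics/wrist0.png

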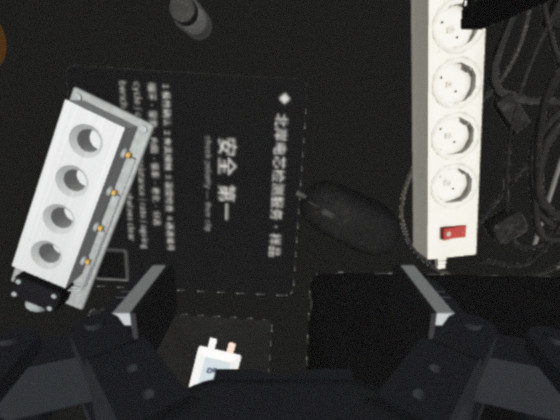

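View pics/side0.png

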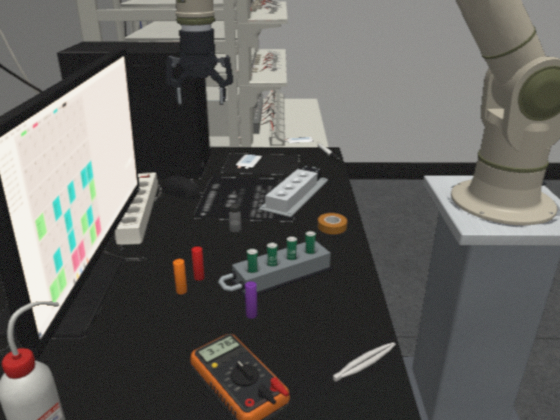

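The scene view shows the block at (330,265) with its connector at (370,292), the vial at (281,192) and the tape at (234,262). The arm hides the tray there.

The side view shows the tray with four green-capped cells at (252,259), (272,252), (292,247) and (310,242), and its handle at (228,283). The wrist view shows the block's wells at (85,138) to (48,252), with the connector at (40,292).

Possible mix-ups in the side view are the purple cell at (251,300), the red one at (197,262) and the orange one at (180,277). All three stand free on the bench. The green ones in the tray are the ones I want, and cell_1, by the handle, is at (252,259).

```bash
python3 - <<'E'
from h import *
c=cap('wrist'); print(np.round(c['hand_eye'],3), c['fx'],c['cx'],c['cy'])
W=cloud(c); top=(abs(W[...,2]-.038)<.006)
r=imaging.regions_of('wrist','block'); m=r[0]['region'] if r else np.zeros_like(top)
Q=W[m&top]; print(len(Q),Q.mean(0), np.percentile(Q[:,2],[5,50,95]))
print(cv2.minAreaRect((Q[:,:2]*1000).astype(np.float32)))
for p in [(85,138),(71,180),(60,215),(48,252),(40,292)]: print(p,np.round(W[p[1],p[0]],3))
c=cap('side'); W=cloud(c); im=c['image'][220:320,200:350]
cv2.imwrite('pics/side_crop.png',cv2.resize(im[:,:,::-1],None,fx=5,fy=5,interpolation=cv2.INTER_CUBIC))
r=imaging.regions_of('side','tray'); Q=W[r[0]['region']]; Q=Q[abs(Q[:,2]-.038)<.005]
print(cv2.minAreaRect((Q[:,:2]*1000).astype(np.float32)))
E
```

```text
[[ 0.     0.964  0.267  0.068]
 [ 1.    -0.    -0.     0.001]
 [-0.     0.267 -0.964  0.031]
 [ 0.     0.     0.     1.   ]] 359.26855642728424 282.80350672297766 209.2847400446418
10701 [ 0.51327311 -0.02149775  0.03725195] [0.03348565 0.03782309 0.03928367]
((505.5766296386719, -36.41432189941406), (226.04425048828125, 57.22710418701172), 63.62478256225586)
(85, 138) [0.532 0.041 0.016]
(71, 180) [0.514 0.    0.021]
(60, 215) [ 0.496 -0.037  0.018]
(48, 252) [ 0.477 -0.077  0.019]
(40, 292) [ 0.471 -0.116  0.034]
((539.1859130859375, 321.8634338378906), (181.89381408691406, 59.75634002685547), 30.20067596435547)
```

View pics/side_crop.png

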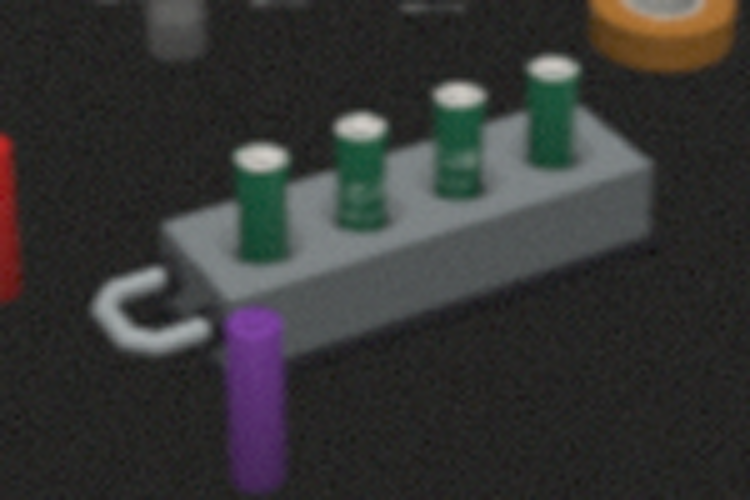

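The crop confirms four green cells standing in the tray. Cell_1 is at crop (260,200), next to the handle at (130,310), and purple is outside the tray. I'll move the wrist camera over the tray.

Call:
jog_arm(
  series=[29.2,-23.8,0,60,1,29.2,-23.8,0,60,1,29.2,-23.8,0,60,1,29.2,-23.8,0,60,1,29.2,-23.8,0,60,1,29.2,-23.8,0,60,1,29.2,-23.8,0,60,1,29.2,-23.8,0,60,1,29.2,-23.8,0,60,1,29.2,-23.8,0,60,1,29.2,-23.8,0,60,1,29.2,-23.8,0,60,1],
)

```text
time_s: 2.3
tcp_pos: [0.4879, 0.2907, 0.4047]
orientation: [0.966, 0.258, 0.0, 0.0]
force: [0.6, -0.8, -0.0]
finger_gap: 0.0852
finger_force: 0.0
```

```bash
python3 - <<'E'
from h import *
s=ctrl.sense(); print(s['time_s'],s['tcp_pos'],R.from_quat(s['orientation']).as_matrix().round(3))
c=cap('wrist','w1.png'); W=cloud(c)
r=imaging.regions_of('wrist','tray'); print([x['p'] for x in r])
if r:
    Q=W[r[0]['region']]; Q=Q[abs(Q[:,2]-.038)<.004]; print(cv2.minAreaRect((Q[:,:2]*1000).astype(np.float32)))
# cell tops
m=(abs(W[...,2]-.075)<.006).astype(np.uint8); n,l,st,ce=cv2.connectedComponentsWithStats(m)
for i in range(1,n):
    if st[i,4]>60:
        Q=W[l==i]; print(ce[i].round(),st[i,4],np.median(Q,0).round(4),cv2.minEnclosingCircle((Q[:,:2]*1000).astype(np.float32)))
for t in ['cell_1']:
    for x in imaging.spot_in('wrist',t): print(round(x['p'],2),np.round(x['centre'],4))
E
```

```text
2.3 [0.48793885 0.29066619 0.40474825] [[ 0.867  0.498  0.   ]
 [ 0.498 -0.867 -0.   ]
 [ 0.     0.    -1.   ]]
[0.9]
((541.2570190429688, 320.5345153808594), (180.2998504638672, 56.126399993896484), 30.302289962768555)
[282.  34.] 521 [0.5948 0.3529 0.0743] ((595.0609130859375, 353.13299560546875), 9.283930778503418)
[283.  91.] 440 [0.5599 0.332  0.0745] ((559.91748046875, 331.90380859375), 9.183883666992188)
[285. 145.] 401 [0.5238 0.3094 0.0745] ((523.6845703125, 309.31707763671875), 9.176216125488281)
[284. 193.] 376 [0.4886 0.2893 0.0744] ((487.9275207519531, 288.7398986816406), 9.436522483825684)
0.96 [0.5614 0.3311 0.076 ]
0.9 [0.5233 0.3103 0.0735]
0.88 [0.4921 0.2909 0.0729]
0.87 [0.5962 0.3494 0.0747]
0.48 [0.589  0.4295 0.022 ]
```

View pics/w1.png

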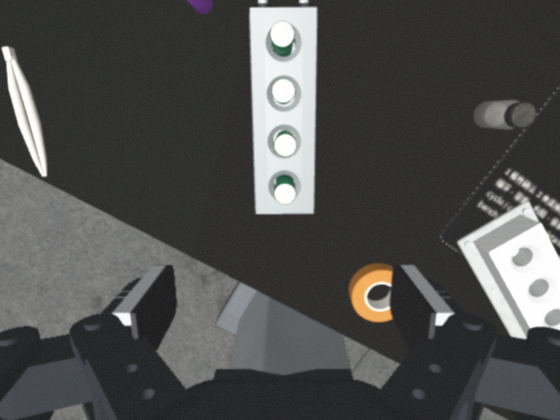

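The wrist view shows cell tops at (282,34), (283,91), (285,145) and (284,193) and the handle at the top, near (285,2). The block edge is at the right. Next I measure the block with the same camera.

Call:
jog_arm(
  series=[-18.8,31.1,0,-35,1,-18.8,31.1,0,-35,1,-18.8,31.1,0,-35,1,-18.8,31.1,0,-35,1,-18.8,31.1,0,-35,1,-18.8,31.1,0,-35,1,-18.8,31.1,0,-35,1,-18.8,31.1,0,-35,1,-18.8,31.1,0,-35,1,-18.8,31.1,0,-35,1,-18.8,31.1,0,-35,1,-18.8,31.1,0,-35,1],
)

```text
time_s: 3.65
tcp_pos: [0.4799, -0.0701, 0.4046]
orientation: [0.843, 0.538, 0.0, -0.0]
force: [0.8, -0.6, -0.8]
finger_gap: 0.0851
finger_force: 0.0
```

```bash
cat > blk.py <<'E'
from h import *
s=ctrl.sense(); print(s['time_s'],s['tcp_pos'],R.from_quat(s['orientation']).as_matrix().round(3))
c=cap('wrist','w2.png'); W=cloud(c)
r=imaging.regions_of('wrist','block'); print([x['p'] for x in r])
# holes: pixels inside block-top hull that are below the top plane; use 34mm..top boundary
top=(abs(W[...,2]-np.nanmedian(W[...,2][r[0]['region']&(abs(W[...,2]-.038)<.006)]))<.0025)&r[0]['region']
top=top.astype(np.uint8)
cs,h=cv2.findContours(top,cv2.RETR_CCOMP,cv2.CHAIN_APPROX_NONE)
print('topz',np.nanmedian(W[...,2][top>0]))
M=np.array(c['cam_to_world'])
def ray(u,v,z):
    d=M[:3,:3]@np.array([(u-c['cx'])/c['fx'],-(v-c['cy'])/c['fy'],-1]); return (M[:3,3]+d*(z-M[2,3])/d[2])[:2]
vis=c['image'][:,:,::-1].copy()
for k,q in enumerate(cs):
    if h[0][k][3]>=0 and cv2.contourArea(q)>100:
        P=np.array([ray(u,v,.038) for u,v in q[:,0]])*1000
        e=cv2.fitEllipse(P.astype(np.float32)); print(q[:,0].mean(0).round(),len(q),np.round(e[0],1),np.round(e[1],1))
        cv2.drawContours(vis,[q],-1,(0,0,255),1)
big=max(cs,key=cv2.contourArea); P=np.array([ray(u,v,.038) for u,v in big[:,0]])*1000
print(cv2.minAreaRect(P.astype(np.float32)))
cv2.imwrite('pics/w2v.png',vis)
E
python3 blk.py
```

```text
3.65 [ 0.47986097 -0.07005984  0.4046164 ] [[ 0.421  0.907 -0.   ]
 [ 0.907 -0.421  0.   ]
 [ 0.    -0.    -1.   ]]
[0.7]
topz 0.038079475940571095
[291. 184.] 103 [487.6 -72.1] [26.4 26.7]
[292. 138.] 106 [506.  -34.5] [26.1 27. ]
[294.  89.] 116 [524.6   2.8] [26.4 26.9]
[296.  39.] 107 [543.2  40.1] [26.3 27.1]
((515.310302734375, -15.908843994140625), (180.12648010253906, 56.02935791015625), 63.567100524902344)
```

View pics/w2v.png

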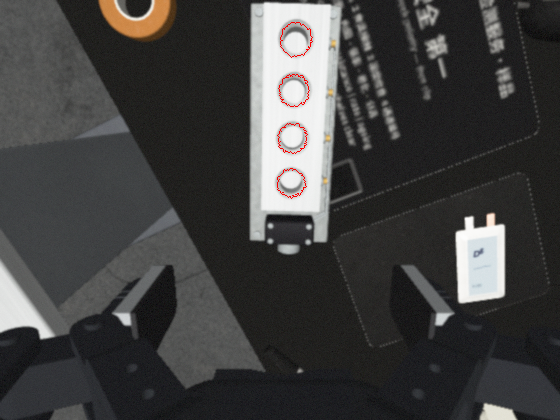

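The overlaid outlines sit on the four well rims at (291,184), by the connector, then (292,138), (294,89) and (296,39). Now on to cell_1.

Call:
jog_arm(
  series=[43.2,-7.4,0,34,0.2,43.2,-7.4,0,34,0.2,43.2,-7.4,0,34,0.2,43.2,-7.4,0,34,0.2,43.2,-7.4,0,34,0.2,43.2,-7.4,0,34,0.2,43.2,-7.4,0,34,0.2,43.2,-7.4,0,34,0.2,43.2,-7.4,0,34,0.2,43.2,-7.4,0,34,0.2,43.2,-7.4,0,34,0.2,43.2,-7.4,0,34,0.2],
  newtons=30,
)

```text
time_s: 4.95
tcp_pos: [0.595, 0.3506, 0.4045]
orientation: [0.964, 0.267, -0.0, 0.0]
force: [-0.3, -0.5, 0.3]
finger_gap: 0.0513
finger_force: 0.0
```

```bash
cat > go.py <<'E'
import sys
from h import *
C={1:(.5950,.3530),2:(.5599,.3319),3:(.5237,.3094),4:(.4880,.2888)}
B={1:(.4876,-.0721),2:(.5060,-.0345),3:(.5246,.0028),4:(.5432,.0401)}
def plan(xy,z,ang):
    s=ctrl.sense(); M=R.from_quat(s['orientation']).as_matrix(); a=np.degrees(np.arctan2(M[1,0],M[0,0]))
    d=M.T@(np.array([*xy,z])-s['tcp_pos'])*100
    print('t',round(s['time_s'],2),'tcp',s['tcp_pos'].round(4),'row',d.round(2),'twist',round(a-ang,2),'gap',round(s['finger_gap'],4))
E
python3 -c "
from go import *
plan(C[1],.217,31)"
```

```text
t 4.95 tcp [0.595  0.3506 0.4045] row [ 0.15 -0.22 18.75] twist -0.04 gap 0.0513
```

Call:
jog_arm(
  series=[0,0,0,0,0.2,0,0,4,0,0.2,0,0,8,0,0.2,0,0,11,0,0.2,0,0,13,0,0.2,0,0,14,0,0.2,0,0,14,0,0.2,0,0,14,0,0.2],
)

```text
time_s: 5.75
tcp_pos: [0.5957, 0.3511, 0.2658]
orientation: [0.964, 0.267, 0.001, -0.0]
force: [0.2, 0.2, 0.5]
finger_gap: 0.0514
finger_force: 0.0
```

```bash
python3 -c "
from go import *
plan(C[1],.217,31)
cap('wrist','w3.png')"
```

```text
t 5.75 tcp [0.5957 0.3511 0.2658] row [ 0.03 -0.2   4.88] twist -0.04 gap 0.0514
```

View pics/w3.png

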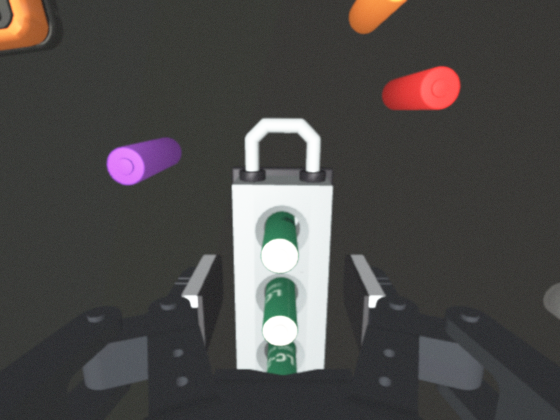

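The wrist view shows cell_1's top at (280,256), next to the handle at (283,140), between the open fingers at about (200,290) and (367,290). I need a slight shift to the left, then descend.

Call:
jog_arm(
  series=[0,-0.2,1,0,0.2,0,-0.2,2.5,0,0.2,0,-0.2,4,0,0.2,0,-0.2,4.8,0,0.2,0,-0.2,4.8,0,0.2,0,-0.2,4.8,0,0.2],
)

```text
time_s: 6.4
tcp_pos: [0.5942, 0.3531, 0.2162]
orientation: [0.964, 0.267, -0.0, 0.0]
force: [1.8, -0.2, -0.0]
finger_gap: 0.0511
finger_force: 0.0
```

```bash
python3 -c "
from go import *
plan(C[1],.217,31);print(ctrl.sense()['force'])"
```

```text
t 6.4 tcp [0.5942 0.3531 0.2162] row [ 0.06  0.04 -0.08] twist -0.01 gap 0.0511
[ 1.8458484  -0.22340333 -0.01939449]
```

Call:
jog_arm(
  series=[0,0,0,0,-0.3,0,0,0,0,-0.6,0,0,0,0,-1,0,0,0,0,-1,0,0,0,0,-1,0,0,0,0,-1],
  newtons=30,
)

```text
time_s: 7.0
tcp_pos: [0.5943, 0.3533, 0.2172]
orientation: [0.964, 0.267, 0.0, -0.0]
force: [-0.0, 0.1, 4.8]
finger_gap: 0.0172
finger_force: 29.6
```

```bash
python3 -c "
from go import *
s=ctrl.sense();print(s['force'],s['wrist_torque'],s['finger_force'],s['finger_gap'],s['tcp_pos'])"
```

```text
[-3.18021999e-03  9.23520239e-02  4.77205236e+00] [0.00431331 0.07965017 0.03667112] 29.58127588033676 0.017190349536976943 [0.59434024 0.3532666  0.21718498]
```

Call:
jog_arm(
  series=[0,0,-1,0,-1,0,0,-3,0,-1,0,0,-5,0,-1,0,0,-7,0,-1,0,0,-9,0,-1,0,0,-11,0,-1,0,0,-11,0,-1,0,0,-11,0,-1],
)

```text
time_s: 7.8
tcp_pos: [0.5939, 0.3532, 0.3269]
orientation: [0.964, 0.267, 0.0, -0.0]
force: [-0.3, -0.5, -0.6]
finger_gap: 0.0173
finger_force: 29.6
```

```bash
cat > held.py <<'E'
from go import *
def held(save=None):
    c=cap('wrist',save); W=cloud(c); s=ctrl.sense(); M=R.from_quat(s['orientation']).as_matrix()
    T=(W-s['tcp_pos'])@M   # tool coords
    m=((abs(T[...,2]-.141)<.008)&(abs(T[...,0])<.02)&(abs(T[...,1])<.014)).astype(np.uint8)
    m&=(c['image'].min(-1)>150).astype(np.uint8)
    n,l,st,ce=cv2.connectedComponentsWithStats(m); i=1+np.argmax(st[1:,4]); Q=T[l==i]
    e=cv2.minEnclosingCircle((Q[:,:2]*1000).astype(np.float32)); print('held',st[i],np.round(e[0],2),round(e[1],2),'z',np.percentile(Q[:,2],[10,50,90]).round(4),'grip',round(s['finger_force'],1),round(s['finger_gap'],4))
    return np.array(e[0])/1000
E
python3 -c "
from held import *
held('w4.png'); plan(B[1],.32,63.6)"
```

```text
held [ 258  287   50   45 1804] [ 0.8  -0.34] 9.39 z [0.1405 0.1421 0.1429] grip 29.6 0.0169
t 7.85 tcp [0.5937 0.3531 0.3261] row [-31.    30.97   0.64] twist -32.59 gap 0.0169
```

View pics/w4.png

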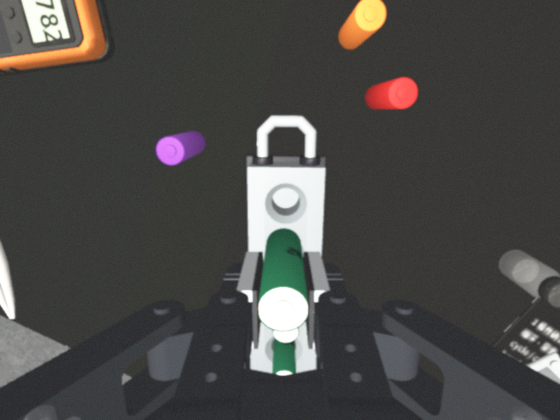

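The held cell stands upright at (282,310), with the emptied handle-end well at (287,203). Now to the connector-end well.

Call:
jog_arm(
  series=[-31.1,31.0,0,-32.6,-1,-31.1,31.0,0,-32.6,-1,-31.1,31.0,0,-32.6,-1,-31.1,31.0,0,-32.6,-1,-31.1,31.0,0,-32.6,-1,-31.1,31.0,0,-32.6,-1,-31.1,31.0,0,-32.6,-1,-31.1,31.0,0,-32.6,-1,-31.1,31.0,0,-32.6,-1,-31.1,31.0,0,-32.6,-1,-31.1,31.0,0,-32.6,-1,-31.1,31.0,0,-32.6,-1],
)

```text
time_s: 9.05
tcp_pos: [0.4875, -0.0717, 0.3262]
orientation: [0.85, 0.527, -0.0, -0.0]
force: [-1.1, 0.9, -0.4]
finger_gap: 0.0174
finger_force: 29.6
```

Call:
jog_arm(
  series=[0,0,0,0,-1,0,0,2,0,-1,0,0,4,0,-1,0,0,5,0,-1,0,0,5,0,-1,0,0,5,0,-1],
)

```text
time_s: 9.65
tcp_pos: [0.4875, -0.0723, 0.2768]
orientation: [0.85, 0.527, -0.0, -0.0]
force: [0.3, -0.4, 0.4]
finger_gap: 0.0175
finger_force: 29.6
```

```bash
cat >> held.py <<'E'
def place(k,save=None):
    d=held(save); a=np.radians(63.6); x=np.array([np.cos(a),np.sin(a)]); y=np.array([x[1],-x[0]])
    plan(np.array(B[k])-d[0]*x-d[1]*y,.2175,63.6)
E
python3 -c "
from held import *
place(1)"
```

```text
held [ 259  287   49   44 1638] [ 0.73 -0.14] 9.06 z [0.1414 0.143  0.1438] grip 29.6 0.0175
t 9.7 tcp [ 0.4875 -0.0724  0.2772] row [-0.04  0.    5.97] twist 0.03 gap 0.0175
```

Call:
jog_arm(
  series=[0,0,1.5,0,-1,0,0,2.5,0,-1,0,0,3.2,0,-1,0,0,3.7,0,-1,0,0,4.2,0,-1,0,0,4.6,0,-1,0,0,5.0,0,-1,0,0,5.4,0,-1,0,0,5.7,0,-1,0,0,5.9,0,-1,0,0,5.9,0,-1],
)

```text
time_s: 10.8
tcp_pos: [0.4872, -0.0727, 0.2175]
orientation: [0.85, 0.527, -0.0, -0.0]
force: [0.3, -0.2, 0.2]
finger_gap: 0.0174
finger_force: 29.6
```

```bash
python3 -c "
from held import *
place(1);print(ctrl.sense()['force'])"
```

```text
held [ 259  288   48   43 1644] [0.75 0.17] 9.02 z [0.1412 0.1428 0.1437] grip 29.6 0.0172
t 10.85 tcp [ 0.4872 -0.0728  0.2176] row [ 0.   -0.01  0.01] twist 0.0 gap 0.0172
[ 0.28269811 -0.6028363  -1.11297361]
```

Call:
jog_arm(
  series=[0,0,0.05,0,-1,0,0,0.1,0,-1,0,0,0.1,0,-1],
)

```text
time_s: 11.15
tcp_pos: [0.4873, -0.0728, 0.2171]
orientation: [0.85, 0.527, 0.0, 0.0]
force: [0.4, 0.4, 4.6]
finger_gap: 0.0169
finger_force: 30.2
```

Call:
jog_arm(
  series=[0,0,0.05,0,-1,0,0,0.1,0,-1,0,0,0.1,0,-1],
)

```text
time_s: 11.45
tcp_pos: [0.4872, -0.0728, 0.217]
orientation: [0.85, 0.527, 0.001, 0.0]
force: [-2.0, 0.6, 20.5]
finger_gap: 0.0173
finger_force: 31.8
```

It's on the floor: the force rises at z = 0.217. Now ease off, release and rise.

Call:
jog_arm(
  series=[0,0,-0.1,0,-1,0,0,-0.1,0,-0.4,0,0,-0.1,0,-0.2,0,0,-0.1,0,0.2,0,0,-0.1,0,0.2,0,0,-0.1,0,0.2,0,0,-2,0,0.2,0,0,-5,0,0.2,0,0,-9,0,0.2,0,0,-11,0,0.2,0,0,-11,0,0.2],
)

```text
time_s: 12.55
tcp_pos: [0.4877, -0.0729, 0.3283]
orientation: [0.85, 0.527, 0.002, 0.001]
force: [0.3, -0.4, 0.4]
finger_gap: 0.051
finger_force: 0.0
```

```bash
python3 -c "
from held import *
c=cap('wrist');W=cloud(c)
m=(abs(W[...,2]-.075)<.006)&(abs(W[...,0]-.4876)<.03)&(abs(W[...,1]+.072)<.03)
Q=W[m];print(m.sum(),np.median(Q,0))
plan(C[2],.33,31)"
```

```text
650 [ 0.4883425  -0.07152718  0.07430978]
t 12.6 tcp [ 0.4874 -0.0728  0.3268] row [ 39.47 -11.5   -0.3 ] twist 32.6 gap 0.051
```

Call:
jog_arm(
  series=[39.5,-11.5,0,32.6,0.2,39.5,-11.5,0,32.6,0.2,39.5,-11.5,0,32.6,0.2,39.5,-11.5,0,32.6,0.2,39.5,-11.5,0,32.6,0.2,39.5,-11.5,0,32.6,0.2,39.5,-11.5,0,32.6,0.2,39.5,-11.5,0,32.6,0.2,39.5,-11.5,0,32.6,0.2,39.5,-11.5,0,32.6,0.2,39.5,-11.5,0,32.6,0.2,39.5,-11.5,0,32.6,0.2],
)

```text
time_s: 13.8
tcp_pos: [0.56, 0.3299, 0.3252]
orientation: [0.964, 0.266, -0.001, 0.001]
force: [0.2, -0.7, 0.9]
finger_gap: 0.0515
finger_force: 0.0
```

Call:
jog_arm(
  series=[0,0,0,0,0.2,0,0,2,0,0.2,0,0,4,0,0.2,0,0,6,0,0.2,0,0,6,0,0.2,0,0,6,0,0.2],
)

```text
time_s: 14.4
tcp_pos: [0.5602, 0.3314, 0.266]
orientation: [0.964, 0.267, -0.0, 0.0]
force: [0.2, 0.2, 0.4]
finger_gap: 0.0513
finger_force: 0.0
```

```bash
cat > tops.py <<'E'
from held import *
def tops():
    c=cap('wrist'); W=cloud(c); m=(abs(W[...,2]-.075)<.006)&(c['image'].min(-1)>150)
    for k,p in {**{'C%d'%k:v for k,v in C.items()},**{'B%d'%k:v for k,v in B.items()}}.items():
        q=m&(np.hypot(W[...,0]-p[0],W[...,1]-p[1])<.015)
        if q.sum()>150:
            Q=W[q]; e=cv2.minEnclosingCircle((Q[:,:2]*1000).astype(np.float32)); print(k,q.sum(),np.round(e[0],1),round(e[1],1),np.median(Q[:,2]).round(4))
E
python3 -c "
from tops import *
tops(); plan(C[2],.2165,31)"
```

```text
C2 1028 [559.8 331.5] 9.5 0.0745
C3 832 [523.7 309.1] 9.5 0.0745
t 14.45 tcp [0.5603 0.3317 0.2666] row [-0.03 -0.04  5.01] twist -0.06 gap 0.0509
```

Aligned, so descend, close and lift.

Call:
jog_arm(
  series=[0,0,2,0,0.2,0,0,4,0,0.2,0,0,5,0,0.2,0,0,5,0,0.2,0,0,5,0,-0.3,0,0,5,0,-0.6,0,0,5,0,-1,0,0,5,0,-1,0,0,5,0,-1,0,0,5,0,-1,0,0,5,0,-1],
)

```text
time_s: 15.55
tcp_pos: [0.5602, 0.3323, 0.2167]
orientation: [0.964, 0.267, 0.001, -0.0]
force: [-0.8, 0.4, 7.5]
finger_gap: 0.0171
finger_force: 29.5
```

Call:
jog_arm(
  series=[0,0,-1,0,-1,0,0,-3,0,-1,0,0,-5,0,-1,0,0,-7,0,-1,0,0,-9,0,-1,0,0,-11,0,-1,0,0,-11,0,-1,0,0,-11,0,-1],
)

```text
time_s: 16.35
tcp_pos: [0.5597, 0.3322, 0.3261]
orientation: [0.964, 0.267, 0.0, -0.0]
force: [0.4, -1.4, -0.6]
finger_gap: 0.0176
finger_force: 29.3
```

```bash
python3 -c "
from held import *
place(2)"
```

```text
held [ 258  291   50   45 1793] [-0.53 -0.38] 9.51 z [0.1401 0.1416 0.1424] grip 29.3 0.0171
t 16.4 tcp [0.5595 0.3322 0.3254] row [-23.41  28.67  10.8 ] twist -32.59 gap 0.0171
```

Call:
jog_arm(
  series=[-23.4,28.7,0,-32.6,-1,-23.4,28.7,0,-32.6,-1,-23.4,28.7,0,-32.6,-1,-23.4,28.7,0,-32.6,-1,-23.4,28.7,0,-32.6,-1,-23.4,28.7,0,-32.6,-1,-23.4,28.7,0,-32.6,-1,-23.4,28.7,0,-32.6,-1,-23.4,28.7,0,-32.6,-1,-23.4,28.7,0,-32.6,-1,-23.4,28.7,0,-32.6,-1,-23.4,28.7,0,-32.6,-1],
)

```text
time_s: 17.6
tcp_pos: [0.5073, -0.0328, 0.3254]
orientation: [0.849, 0.528, -0.0, -0.0]
force: [0.2, 0.6, -0.1]
finger_gap: 0.017
finger_force: 29.4
```

Call:
jog_arm(
  series=[0,0,0,0,-1,0,0,2,0,-1,0,0,4,0,-1,0,0,5,0,-1,0,0,5,0,-1,0,0,5,0,-1],
)

```text
time_s: 18.2
tcp_pos: [0.5072, -0.0341, 0.2759]
orientation: [0.85, 0.527, -0.0, -0.0]
force: [-0.2, 0.8, 0.5]
finger_gap: 0.0173
finger_force: 29.4
```

```bash
python3 -c "
from held import *
place(2)"
```

```text
held [ 259  291   49   44 1645] [-0.75  0.34] 9.07 z [0.141  0.1426 0.1434] grip 29.4 0.017
t 18.25 tcp [ 0.5074 -0.0342  0.2762] row [-0.02 -0.14  5.87] twist 0.01 gap 0.017
```

Call:
jog_arm(
  series=[0,-0.1,1.5,0,-1,0,-0.1,2.5,0,-1,0,-0.1,3.2,0,-1,0,-0.1,3.7,0,-1,0,-0.1,4.2,0,-1,0,-0.1,4.6,0,-1,0,-0.1,5.0,0,-1,0,-0.1,5.4,0,-1,0,-0.1,5.7,0,-1,0,-0.1,5.9,0,-1,0,-0.1,5.9,0,-1],
)

```text
time_s: 19.35
tcp_pos: [0.5062, -0.0339, 0.2167]
orientation: [0.85, 0.527, 0.0, 0.0]
force: [0.1, -0.5, 0.3]
finger_gap: 0.0171
finger_force: 29.4
```

Call:
jog_arm(
  series=[0,0,0.05,0,-1,0,0,0.1,0,-1,0,0,0.1,0,-1],
)

```text
time_s: 19.65
tcp_pos: [0.5061, -0.0339, 0.2166]
orientation: [0.85, 0.527, 0.0, 0.0]
force: [-3.3, 0.1, 15.4]
finger_gap: 0.0169
finger_force: 31.1
```

Contact with the floor. Release and rise.

Call:
jog_arm(
  series=[0,0,-0.1,0,-1,0,0,-0.1,0,-0.4,0,0,-0.1,0,-0.2,0,0,-0.1,0,0.2,0,0,-0.1,0,0.2,0,0,-0.1,0,0.2,0,0,-2,0,0.2,0,0,-5,0,0.2,0,0,-9,0,0.2,0,0,-11,0,0.2,0,0,-11,0,0.2],
)

```text
time_s: 20.75
tcp_pos: [0.5067, -0.034, 0.3283]
orientation: [0.85, 0.527, 0.002, 0.001]
force: [-0.2, -0.8, -1.0]
finger_gap: 0.0514
finger_force: 0.0
```

```bash
python3 -c "
from tops import *
tops(); plan(C[3],.33,31)"
```

```text
B1 483 [487.8 -72.3] 9.2 0.0745
B2 574 [506.2 -34.8] 9.1 0.0744
t 20.8 tcp [ 0.5064 -0.0339  0.3269] row [ 31.52 -13.71  -0.31] twist 32.6 gap 0.0516
```

Call:
jog_arm(
  series=[31.5,-13.7,0,32.6,0.2,31.5,-13.7,0,32.6,0.2,31.5,-13.7,0,32.6,0.2,31.5,-13.7,0,32.6,0.2,31.5,-13.7,0,32.6,0.2,31.5,-13.7,0,32.6,0.2,31.5,-13.7,0,32.6,0.2,31.5,-13.7,0,32.6,0.2,31.5,-13.7,0,32.6,0.2,31.5,-13.7,0,32.6,0.2,31.5,-13.7,0,32.6,0.2,31.5,-13.7,0,32.6,0.2],
)

```text
time_s: 22.0
tcp_pos: [0.5239, 0.3078, 0.3257]
orientation: [0.964, 0.266, -0.0, 0.0]
force: [0.0, -0.6, -0.7]
finger_gap: 0.0511
finger_force: 0.0
```

Call:
jog_arm(
  series=[0,0,0,0,0.2,0,0,2,0,0.2,0,0,4,0,0.2,0,0,6,0,0.2,0,0,6,0,0.2,0,0,6,0,0.2],
)

```text
time_s: 22.6
tcp_pos: [0.5238, 0.3089, 0.2659]
orientation: [0.964, 0.267, -0.0, 0.0]
force: [-1.3, 0.6, 0.3]
finger_gap: 0.0513
finger_force: 0.0
```

```bash
python3 -c "
from tops import *
tops(); plan(C[3],.2165,31)"
```

```text
C3 1025 [523.5 309.3] 9.4 0.0744
C4 828 [487.8 288.9] 9.4 0.0744
t 22.65 tcp [0.5239 0.309  0.2664] row [-0.   -0.04  4.99] twist -0.02 gap 0.0513
```

Call:
jog_arm(
  series=[0,0,2,0,0.2,0,0,4,0,0.2,0,0,5,0,0.2,0,0,5,0,0.2,0,0,5,0,-0.3,0,0,5,0,-0.6,0,0,5,0,-1,0,0,5,0,-1,0,0,5,0,-1,0,0,5,0,-1,0,0,5,0,-1],
)

```text
time_s: 23.75
tcp_pos: [0.5239, 0.3093, 0.2167]
orientation: [0.964, 0.267, 0.001, -0.0]
force: [-0.4, -0.0, 7.2]
finger_gap: 0.0174
finger_force: 29.2
```

Call:
jog_arm(
  series=[0,0,-1,0,-1,0,0,-3,0,-1,0,0,-5,0,-1,0,0,-7,0,-1,0,0,-9,0,-1,0,0,-11,0,-1,0,0,-11,0,-1,0,0,-11,0,-1],
)

```text
time_s: 24.55
tcp_pos: [0.5234, 0.3092, 0.3263]
orientation: [0.964, 0.267, 0.0, -0.0]
force: [0.9, 0.0, -0.2]
finger_gap: 0.0172
finger_force: 29.3
```

```bash
python3 -c "
from held import *
place(3)"
```

```text
held [ 258  290   50   44 1742] [-0.29 -0.12] 9.63 z [0.1401 0.1417 0.1425] grip 29.3 0.0172
t 24.6 tcp [0.5232 0.3092 0.3255] row [-15.63  26.33  10.81] twist -32.59 gap 0.0172
```

Call:
jog_arm(
  series=[-15.6,26.3,0,-32.6,-1,-15.6,26.3,0,-32.6,-1,-15.6,26.3,0,-32.6,-1,-15.6,26.3,0,-32.6,-1,-15.6,26.3,0,-32.6,-1,-15.6,26.3,0,-32.6,-1,-15.6,26.3,0,-32.6,-1,-15.6,26.3,0,-32.6,-1,-15.6,26.3,0,-32.6,-1,-15.6,26.3,0,-32.6,-1,-15.6,26.3,0,-32.6,-1,-15.6,26.3,0,-32.6,-1],
)

```text
time_s: 25.8
tcp_pos: [0.5253, 0.0046, 0.3256]
orientation: [0.849, 0.528, -0.0, -0.0]
force: [0.3, 0.8, -0.3]
finger_gap: 0.0174
finger_force: 29.4
```

Call:
jog_arm(
  series=[0,0,0,0,-1,0,0,2,0,-1,0,0,4,0,-1,0,0,5,0,-1,0,0,5,0,-1,0,0,5,0,-1],
)

```text
time_s: 26.4
tcp_pos: [0.5254, 0.0035, 0.2759]
orientation: [0.85, 0.527, -0.0, -0.0]
force: [-0.1, 0.5, -0.5]
finger_gap: 0.0173
finger_force: 29.4
```

```bash
python3 -c "
from held import *
place(3)"
```

```text
held [ 259  290   49   44 1683] [-0.73 -0.26] 9.24 z [0.141  0.1426 0.1434] grip 29.4 0.0172
t 26.45 tcp [0.5255 0.0034 0.2762] row [-0.02 -0.03  5.87] twist -0.0 gap 0.0172
```

Call:
jog_arm(
  series=[0,0,1.5,0,-1,0,0,2.5,0,-1,0,0,3.2,0,-1,0,0,3.7,0,-1,0,0,4.2,0,-1,0,0,4.6,0,-1,0,0,5.0,0,-1,0,0,5.4,0,-1,0,0,5.7,0,-1,0,0,5.9,0,-1,0,0,5.9,0,-1],
)

```text
time_s: 27.55
tcp_pos: [0.5253, 0.0034, 0.2167]
orientation: [0.85, 0.527, -0.0, 0.0]
force: [0.2, 0.3, -0.6]
finger_gap: 0.0174
finger_force: 29.3
```

Call:
jog_arm(
  series=[0,0,0.05,0,-1,0,0,0.1,0,-1,0,0,0.1,0,-1],
)

```text
time_s: 27.85
tcp_pos: [0.5253, 0.0034, 0.2166]
orientation: [0.85, 0.527, 0.0, 0.0]
force: [-1.8, 0.4, 14.3]
finger_gap: 0.0173
finger_force: 30.9
```

Call:
jog_arm(
  series=[0,0,-0.1,0,-1,0,0,-0.1,0,-0.4,0,0,-0.1,0,-0.2,0,0,-0.1,0,0.2,0,0,-0.1,0,0.2,0,0,-0.1,0,0.2,0,0,-2,0,0.2,0,0,-5,0,0.2,0,0,-9,0,0.2,0,0,-11,0,0.2,0,0,-11,0,0.2],
)

```text
time_s: 28.95
tcp_pos: [0.5259, 0.0033, 0.3284]
orientation: [0.85, 0.527, 0.002, 0.001]
force: [1.1, 0.0, -0.6]
finger_gap: 0.0509
finger_force: 0.0
```

```bash
python3 -c "
from tops import *
tops(); plan(C[4],.33,31)"
```

```text
B1 417 [488.1 -72.2] 9.2 0.0745
B2 493 [506.1 -34.7] 9.3 0.0745
B3 575 [525.3   2.6] 9.3 0.0745
t 29.0 tcp [0.5255 0.0034 0.3269] row [ 23.9  -16.04  -0.31] twist 32.6 gap 0.0508
```

Call:
jog_arm(
  series=[23.9,-16.1,0,32.6,0.2,23.9,-16.1,0,32.6,0.2,23.9,-16.1,0,32.6,0.2,23.9,-16.1,0,32.6,0.2,23.9,-16.1,0,32.6,0.2,23.9,-16.1,0,32.6,0.2,23.9,-16.1,0,32.6,0.2,23.9,-16.1,0,32.6,0.2,23.9,-16.1,0,32.6,0.2,23.9,-16.1,0,32.6,0.2,23.9,-16.1,0,32.6,0.2,23.9,-16.1,0,32.6,0.2],
)

```text
time_s: 30.2
tcp_pos: [0.4877, 0.2882, 0.3258]
orientation: [0.964, 0.266, 0.0, 0.0]
force: [-0.1, 0.3, 0.2]
finger_gap: 0.0513
finger_force: 0.0
```

Call:
jog_arm(
  series=[0,0,0,0,0.2,0,0,2,0,0.2,0,0,4,0,0.2,0,0,6,0,0.2,0,0,6,0,0.2,0,0,6,0,0.2],
)

```text
time_s: 30.8
tcp_pos: [0.4875, 0.2889, 0.2658]
orientation: [0.964, 0.267, -0.0, 0.0]
force: [0.2, -0.6, 0.3]
finger_gap: 0.0513
finger_force: 0.0
```

```bash
python3 -c "
from tops import *
tops(); plan(C[4],.2165,31)"
```

```text
C4 1035 [487.8 289. ] 9.4 0.0745
t 30.85 tcp [0.4877 0.289  0.2663] row [0.02 0.03 4.98] twist -0.02 gap 0.0513
```

Call:
jog_arm(
  series=[0,0,2,0,0.2,0,0,4,0,0.2,0,0,5,0,0.2,0,0,5,0,0.2,0,0,5,0,-0.3,0,0,5,0,-0.6,0,0,5,0,-1,0,0,5,0,-1,0,0,5,0,-1,0,0,5,0,-1,0,0,5,0,-1],
)

```text
time_s: 31.95
tcp_pos: [0.4876, 0.2892, 0.2166]
orientation: [0.964, 0.267, 0.001, -0.0]
force: [0.3, -0.2, 7.3]
finger_gap: 0.0171
finger_force: 29.5
```

Call:
jog_arm(
  series=[0,0,-1,0,-1,0,0,-3,0,-1,0,0,-5,0,-1,0,0,-7,0,-1,0,0,-9,0,-1,0,0,-11,0,-1,0,0,-11,0,-1,0,0,-11,0,-1],
)

```text
time_s: 32.75
tcp_pos: [0.4871, 0.2891, 0.3262]
orientation: [0.964, 0.267, 0.0, -0.0]
force: [-0.3, -0.6, -0.7]
finger_gap: 0.0174
finger_force: 29.3
```

```bash
python3 -c "
from held import *
place(4)"
```

```text
held [ 258  289   50   45 1751] [ 0.17 -0.22] 9.34 z [0.14   0.1416 0.1425] grip 29.3 0.0173
t 32.8 tcp [0.487  0.289  0.3256] row [-8.01 24.26 10.8 ] twist -32.58 gap 0.0173
```

Call:
jog_arm(
  series=[-8.0,24.3,0,-32.6,-1,-8.0,24.3,0,-32.6,-1,-8.0,24.3,0,-32.6,-1,-8.0,24.3,0,-32.6,-1,-8.0,24.3,0,-32.6,-1,-8.0,24.3,0,-32.6,-1,-8.0,24.3,0,-32.6,-1,-8.0,24.3,0,-32.6,-1,-8.0,24.3,0,-32.6,-1,-8.0,24.3,0,-32.6,-1,-8.0,24.3,0,-32.6,-1,-8.0,24.3,0,-32.6,-1],
)

```text
time_s: 34.0
tcp_pos: [0.5438, 0.0403, 0.3257]
orientation: [0.85, 0.528, -0.0, -0.0]
force: [0.4, 0.6, -0.4]
finger_gap: 0.0174
finger_force: 29.4
```

Call:
jog_arm(
  series=[0,0,0,0,-1,0,0,2,0,-1,0,0,4,0,-1,0,0,5,0,-1,0,0,5,0,-1,0,0,5,0,-1],
)

```text
time_s: 34.6
tcp_pos: [0.5441, 0.0395, 0.2759]
orientation: [0.85, 0.527, -0.0, 0.0]
force: [-0.4, 0.1, 0.4]
finger_gap: 0.0172
finger_force: 29.4
```

```bash
python3 -c "
from held import *
place(4)"
```

```text
held [ 258  290   50   43 1743] [-0.28 -0.03] 9.37 z [0.141  0.1425 0.1434] grip 29.4 0.0172
t 34.65 tcp [0.5442 0.0395 0.2763] row [ 0.03 -0.11  5.88] twist -0.01 gap 0.0172
```

Call:
jog_arm(
  series=[0,-0.1,1.5,0,-1,0,-0.1,2.5,0,-1,0,-0.1,3.2,0,-1,0,-0.1,3.7,0,-1,0,-0.1,4.2,0,-1,0,-0.1,4.6,0,-1,0,-0.1,5.0,0,-1,0,-0.1,5.4,0,-1,0,-0.1,5.7,0,-1,0,-0.1,5.9,0,-1,0,-0.1,5.9,0,-1],
)

```text
time_s: 35.75
tcp_pos: [0.543, 0.04, 0.2167]
orientation: [0.85, 0.527, -0.0, 0.0]
force: [-0.7, 0.5, -1.9]
finger_gap: 0.0173
finger_force: 29.4
```

Call:
jog_arm(
  series=[0,0,0.05,0,-1,0,0,0.1,0,-1,0,0,0.1,0,-1],
)

```text
time_s: 36.05
tcp_pos: [0.543, 0.04, 0.2165]
orientation: [0.85, 0.527, 0.0, 0.0]
force: [-1.9, 0.1, 12.1]
finger_gap: 0.0171
finger_force: 30.8
```

Call:
jog_arm(
  series=[0,0,-0.1,0,-1,0,0,-0.1,0,-0.4,0,0,-0.1,0,-0.2,0,0,-0.1,0,0.2,0,0,-0.1,0,0.2,0,0,-0.1,0,0.2,0,0,-2,0,0.2,0,0,-5,0,0.2,0,0,-9,0,0.2,0,0,-13,0,0.2,0,0,-17,0,0.2,0,0,-17,0,0.2],
)

```text
time_s: 37.25
tcp_pos: [0.544, 0.0399, 0.3905]
orientation: [0.85, 0.527, 0.004, 0.002]
force: [-1.1, -0.2, -1.1]
finger_gap: 0.0516
finger_force: 0.0
```

Call:
jog_arm(
  series=[-8,0,0,0,0.2,-8,0,0,0,0.2,-8,0,0,0,0.2,-8,0,0,0,0.2,-8,0,0,0,0.2],
)

```text
time_s: 37.75
tcp_pos: [0.5079, -0.0308, 0.3854]
orientation: [0.85, 0.527, 0.0, -0.0]
force: [0.2, 0.3, -0.3]
finger_gap: 0.0513
finger_force: 0.0
```

```bash
python3 -c "
from tops import *
tops(); cap('wrist','w9.png'); c=cap('side','s9.png')
for t in ['vial','kapton_roll']: print([(round(x['p'],2),x['centre'].round(3)) if hasattr(x['centre'],'round') else x for x in imaging.spot_in('side',t)])
a=cv2.imread('pics/w9.png');b=cv2.imread('pics/s9.png')
cv2.imwrite('pics/fin.png',cv2.resize(np.hstack([a,b]),(800,300)))"
```

```text
B1 336 [488.  -72.4] 9.2 0.0745
B2 381 [506.  -34.7] 9.2 0.0745
B3 440 [525.5   2.9] 9.1 0.0745
B4 494 [543.4  39.9] 9.3 0.0745
[{'centre': [0.6448, 0.1523, 0.0318], 'p': 0.74}]
[{'centre': [0.4297, 0.1474, 0.0224], 'p': 0.57}]
```

View pics/fin.png

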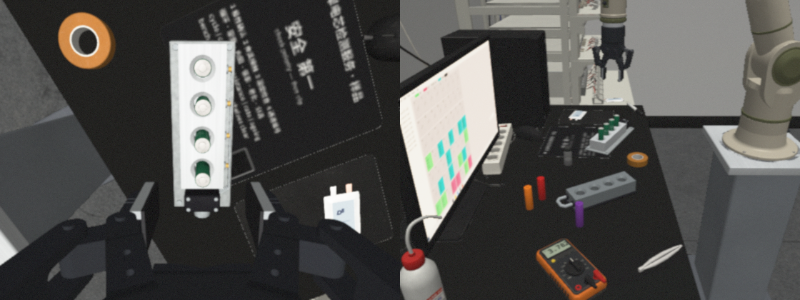

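All four cells stand upright in the block (left half, (202,67) to (202,175)). The tray is empty, the vial and tape have not moved, and the gripper is clear.

```bash
python3 -c "
from bench import order
print(order.sign_off())"
```

```text
the job is handed in; nothing more can be done
None
```

All four cells are standing on the floors of the block's wells in the order asked, the vial and tape roll are where they were, and the job was handed in at about 38 s on the robot's clock.

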